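Park the depth markers of the core rail

ROBOT

A 6-joint arm with a two-finger parallel gripper is mounted at the origin on the work surface. World frame = base frame: x ahead of the robot, y to its left, z up, the work surface at z = 0. Lengths are in m, angles in rad, forces in N, time in s.
With the tool pointing down it reaches from about 0.35 to 1 m from the base axis. Payload 7.1 kg.
Tool frame: the origin (TCP) lies at the very end of the fingers, on their centre line; the grasp point (between the pads) lies 19 mm behind it; z points along the fingers, y is the line along which they close (so a half turn about z gives the same grasp; the last joint's range is limited). The gripper opens to 85 mm and grips with 20 to 120 N. Pads are 22 mm wide; open, the fingers measure 114 mm over their backs; the gripper's body (76 mm by 85 mm) begins 54 mm behind the grasp point. The pads swing forward as they close: fully open they stand 13 mm farther back than shut.
Start: joints at [-1.219, 0.423, 1.63, -0, 1.089, -0.019], TCP at [0.226, -0.582, 0.231] pointing down, gripper open.
Joint ranges: [-3, 3], [-0.9, 2.11], [0.09, 2.58], [-1.31, 4.45], [0.11, 2.69], [-2.54, 2.54]. Speed limits (rad/s): [2.39, 2.39, 3.01, 3.14, 3.14, 3.14].

INTERFACE

Orientations are given as a unit quaternion [x, y, z, w].
In Python, from rig import * gives the robot as it stands. The module is installed in compiled form; this text tells all that it offers.
- The arm moves only by the tool servo_tool, never from a script. Its argument "deltas" is a list of rows, each a list of 2 entries, a list of its own where there are three numbers: the shift along the tool's x, y, z in mm, then the turn about the tool's z in rad. In form: [[[tx, ty, tz], twist], ...]. A call has 1 to 8 rows; each row is the pose to reach, as a shift and turn from the pose commanded when the call began, along the tool's axes at that moment; what a row does not reach only later rows make up. A row lasts 1/8 s, in which the tool goes at most 62.5 mm and 10.7 degrees, less where a joint would pass 70% of its speed; a pose out of reach is approached as far as the arm can. A call with a gripper value outside its range is refused whole. "fingers" is the closure, from 0 (fully open) to 1 (shut), set as the call begins (left out, the last holds). The fingers move at their own pace and stop on an object; the grip force is fixed at half the most. Time passes only in rows, so rows that repeat a pose let the fingers close. It gives the time, the measured TCP pose, the force, the opening and the grip force at its end, in the units of the state.
- get_state(): the state, without advancing time (a new reading comes with each control period).
- camera(name): name is "side" or "top"; returns (picture, depth): 384x512x3 uint8, red, green, blue; 384x512 float32, m along the optical axis (not along the pixel's ray), 0 where there is no reading.
- camera_info(name): a dict with "intrinsics" (3x3 intrinsics, pixels), "rvec" (rotation vector, rad) and "tvec" (3), from world to camera coordinates, as OpenCV has them. Camera axes: x right, y down, z forward; pixel columns grow to the right and rows downward; lengths in m; the calibration is good to about 2 mm. A picture is of the moment at which its call begins. camera_info takes no time and is no camera call.
- close_job(): hands the job in; it is judged then, once.
The state is a dict: "t": time; "qpos": joint angles; "dq": joint speeds; "effort": joint torques, N m; "tcp_pos": TCP position; "tcp_rot": TCP orientation; "force": force on the tool from outside, world axes, zero at the start; "wrist_torque": the same for the moment, N m; "finger_gap": opening from 0.0 (shut) to 1.0 (fully open); "finger_force": force on a finger pad.
Only numpy, scipy, OpenCV 4.12 (cv2) and the standard library are available. Lean on these libraries where they do the work, as an engineer would, in place of code of your own. Each camera call takes 0.05 s, during which the arm holds its last target. There are 200 camera calls.

TASK

The sediment core is logged, so put the depth markers away: stand the red, yellow, blue and green markers upright, each in the middle of the parking square of its own colour, and leave the white marker where it stands. The green marker is still in the slotted rail: slide it along the slot to the open end and lift it out there.

Things in the scene. Friction and masses are not known exactly. Their poses are not given: they have to be found in the camera images.
- marker_red: depth marker with a red head, standing loose on the bench. All markers alike: 58 mm tall, about 90 g (60 to 130); steel foot 30 (x) x 26 (y) x 6 high; neck 26 x 10 up to 18 mm; head a block 36 (x) x 24 (y) from 18 to 58 mm height, gripped across its 24 mm. Origin: centre of the foot's underside; z up; x along the head's long side (line on top)
- marker_yellow: depth marker with a yellow head, standing loose on the bench; shape and origin as marker_red
- marker_blue: depth marker with a blue head, standing loose on the bench; shape and origin as marker_red
- marker_green: depth marker with a green head, standing in the rail's slot, its x along the rail's x, foot on the slot's floor under the lips (2 mm play up and to each side), head 4 mm clear above the lips; slides along the slot with light friction; shape and origin as marker_red
- marker_white: depth marker with a white head, standing loose on the bench; it is not to be parked and stays where it is; shape and origin as marker_red
- pad_red: red parking square, fixed to the bench: flat red square 60 x 60 mm, its top 6 mm above the bench, with a narrow white border (68 x 68 mm over all). Origin: centre of its underside, on the bench; z up
- pad_yellow: yellow parking square, fixed to the bench: flat yellow square 60 x 60 mm, its top 6 mm above the bench, with a narrow white border (68 x 68 mm over all). Origin: centre of its underside, on the bench; z up
- pad_blue: blue parking square, fixed to the bench: flat blue square 60 x 60 mm, its top 6 mm above the bench, with a narrow white border (68 x 68 mm over all). Origin: centre of its underside, on the bench; z up
- pad_green: green parking square, fixed to the bench: flat green square 60 x 60 mm, its top 6 mm above the bench, with a narrow white border (68 x 68 mm over all). Origin: centre of its underside, on the bench; z up
- rail: aluminium rail fixed to the bench, 200 (x) x 60 (y) x 22 mm high. Origin: centre of its underside; x along it. T-slot along its middle: floor 8 mm up, channel 30 wide x 8 high, above it 6 mm lips with a 14 mm gap. +x end: closed by a black stop. -x end, nearer the robot: open; from x = -30 to -100 mm only the flat floor (8 mm high) goes on, so a marker centred at x = -65 mm can be lifted straight out
Not all that is in view belongs to the job. Leave any pink look-alike of the rail alone. Leave any pink look-alike of the pad_red alone.

How it is judged:
On the way:
1. the green marker has been slid along the slot to the rail's open end (x of marker_green in the frame of rail between -0.13 and -0.045 m and y of marker_green in the frame of rail between -0.012 and 0.012 m and z of marker_green in the frame of rail below 0.018 m), for 0.04 s.
At the end, for the whole second after the job is handed in: The red, yellow, blue and green markers each stand on the parking square of their own colour, centre within 14 mm of the square's centre, upright within 0.1 rad, foot on the square, at rest; the white marker is within 20 mm of where it stood (horizontal distance between marker_red and pad_red below 0.014 m and angle between each of marker_red, marker_yellow, marker_blue, marker_green's own z axis and vertical below 0.1 rad and z of marker_red in the frame of pad_red between 0.003 and 0.01 m and linear speed of each of marker_red, marker_yellow, marker_blue, marker_green below 0.02 m/s and horizontal distance between marker_yellow and pad_yellow below 0.014 m and z of marker_yellow in the frame of pad_yellow between 0.003 and 0.01 m and horizontal distance between marker_blue and pad_blue below 0.014 m and z of marker_blue in the frame of pad_blue between 0.003 and 0.01 m and horizontal distance between marker_green and pad_green below 0.014 m and z of marker_green in the frame of pad_green between 0.003 and 0.01 m and distance of marker_white from where it was at the start of the episode below 0.02 m); the robot touches nothing.
It fails at once if the white marker is moved more than 20 mm from its place (distance of marker_white from where it was at the start of the episode above 0.02 m).
It also fails if it takes over 112 s, if anything falls off the work surface, if the arm or the gripper's body presses on something with over 40 N, if the wrist force passes 120 N, or if a joint passes its speed limit or range.

## Working session

There is one attempt and no reset: what is moved stays moved. The work goes in short steps, Python scripts to look and compute and a tool call to move; the robot and the scene stay as the last step left them, time stands still between calls to the robot, and variables do not carry over. Pictures are saved under pics/ and viewed, at most 14 in all, crops included, and the job is handed in when it is done.

Besides the shell and the picture viewer there is one more tool, called after "Emit:" as name(argument=value, ...), one argument or row to a line, values as JSON. servo_tool: Moves the arm, as the interface text tells. Its arguments: {"type":"object","properties":{"deltas":{"type":"array"},"fingers":{"type":"number"}},"required":["deltas"]}

```bash
mkdir -p pics
python3 - <<'E'
from rig import *
import cv2,numpy as np
for n in("top","side"):
    p,d=camera(n); np.savez(f"pics/{n}0.npz",p=p,d=d)
    cv2.imwrite(f"pics/{n}0.png",cv2.resize(p[:,:,::-1],(800,600)))
    i=camera_info(n); R=cv2.Rodrigues(np.array(i["rvec"]))[0]
    print(n,np.array(i["intrinsics"]).tolist(),(-R.T@np.array(i["tvec"]).ravel()).round(3),R.round(2).tolist())
s=get_state();print(s["t"],s["tcp_pos"],s["tcp_rot"],s["force"],s["finger_gap"])
E
```

```text
top [[439.1377460797019, 0.0, 251.3665682386025], [0.0, 439.1377460797019, 198.22788617393238], [0.0, 0.0, 1.0]] [ 0.286 -0.003  1.411] [[0.02, -1.0, 0.01], [-0.98, -0.02, -0.18], [0.18, -0.01, -0.98]]
side [[433.7554352652028, 0.0, 246.29213080742386], [0.0, 433.7554352652028, 189.3425151674148], [0.0, 0.0, 1.0]] [0.012 0.479 0.925] [[-0.7, -0.71, -0.01], [-0.55, 0.56, -0.62], [0.45, -0.43, -0.78]]
0.1 [ 0.22633267 -0.58204799  0.23060146] [ 9.82861579e-01  1.84343739e-01 -1.17650907e-04 -6.98754561e-04] [-1.75004791  0.3803322  -0.22932087] 0.9976170487573154
```

View pics/top0.png

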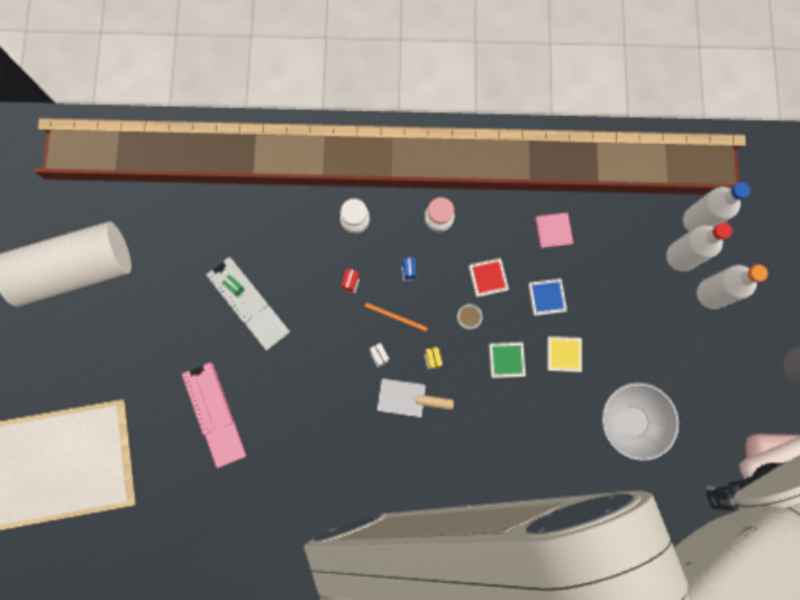

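View pics/side0.png

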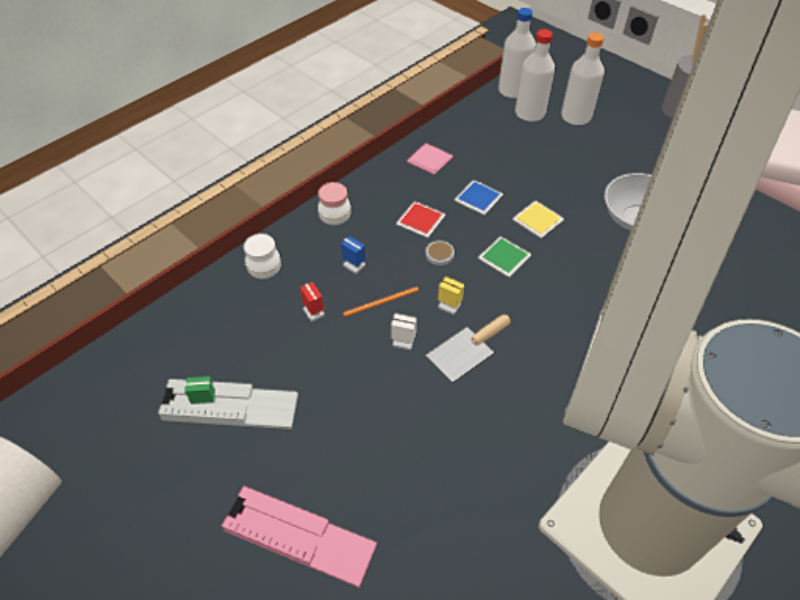

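In pixels of the 800x600 top view:
- **Markers:** red (350,280), blue (409,268), yellow (433,357), green (233,287) in the grey rail, and white (379,354), which stays put.
- **Pads:** red (488,277), blue (548,297), green (507,359), yellow (565,354).
- **Could be mistaken for these:** the pink pad (554,230) for the red pad, the pink rail (213,415) for the grey rail, the pink-lidded jar (440,212) and white jar (354,215) for markers, and the bottle caps.

I choose by saturated colour and size. The side view agrees.

```bash
cat > h.py <<'E'
import cv2,numpy as np
from rig import *
def cam(n):
    i=camera_info(n);R=cv2.Rodrigues(np.array(i["rvec"]))[0];return np.array(i["intrinsics"]),R,np.array(i["tvec"]).ravel()
def ray(n,px):
    K,R,t=cam(n);d=(np.c_[np.atleast_2d(px),np.ones(len(np.atleast_2d(px)))]@np.linalg.inv(K).T)@R
    return -R.T@t,d
def plane(n,px,z):
    c,d=ray(n,px);return c+d*((z-c[2])/d[:,2])[:,None]
def proj(n,X):
    K,R,t=cam(n);q=(np.atleast_2d(X)@R.T+t)@K.T;return q[:,:2]/q[:,2:]
def tri(pa,pb):
    P=[(lambda K,R,t:K@np.c_[R,t])(*cam(n)) for n in("top","side")]
    q=cv2.triangulatePoints(*P,np.float64(pa).reshape(2,1),np.float64(pb).reshape(2,1)).ravel();return q[:3]/q[3]
def cloud(n,m,d):
    K,R,t=cam(n);v,u=np.nonzero(m&(d>0));c=np.c_[u,v,np.ones(len(u))]@np.linalg.inv(K).T*d[v,u][:,None];return (c-t)@R
H={"red":[(0,8),(172,180)],"yellow":[(22,34)],"blue":[(100,120)],"green":[(50,80)]}
def blobs(p,col,smin=130):
    h=cv2.cvtColor(p,cv2.COLOR_RGB2HSV)
    m=sum(((h[...,0]>=a)&(h[...,0]<=b)) for a,b in H[col]).astype(bool)&(h[...,1]>smin)&(h[...,2]>60)
    m=cv2.morphologyEx(m.astype(np.uint8),cv2.MORPH_CLOSE,np.ones((3,3)))
    k,l,s,c=cv2.connectedComponentsWithStats(m)
    return [(l==i,s[i,4],c[i]) for i in range(1,k) if s[i,4]>15]
def rect(xy):
    (c,s,a)=cv2.minAreaRect(np.float32(xy*1000));a=a if s[0]>=s[1] else a+90
    return np.round(c,1),np.round(sorted(s),1),(a+90)%180-90
E
python3 - <<'E'
from h import *
D={n:np.load(f"pics/{n}0.npz") for n in("top","side")}
for col in H:
  for n in D:
    p,d=D[n]["p"],D[n]["d"]
    for m,a,c in blobs(p,col):
        X=cloud(n,m,d)
        if len(X)<15 or not(.2<X[:,0].mean()<1.1): continue
        zt=np.percentile(X[:,2],90);T=X[abs(X[:,2]-zt)<.006]
        print(col,n,a,c.round(1),"z90 %.4f med %.4f"%(zt,np.median(X[:,2])),len(T),*rect(T[:,:2]),"mean",(T[:,:2].mean(0)*1000).round(1))
E
```

```text
red top 2660 [238.7 115.2] z90 0.0472 med 0.0379 1065 [821.1  14.8] [  12.5 1466.4] -89.89322014898062 mean [821.1   9.3]
red top 41 [470.7 105.3] z90 0.0174 med 0.0123 22 [ 884.9 -746. ] [ 6.  75.3] -0.821319580078125 mean [ 884.5 -745.7]
red top 100 [462.2 147.5] z90 0.1938 med 0.1905 72 [ 677.7 -620.3] [27.5 28.2] -85.64276456832886 mean [ 677.8 -619.5]
red top 281 [312.4 177. ] z90 0.0107 med 0.0065 210 [ 623.1 -209.6] [55.1 56.5] -75.91100406646729 mean [ 621.7 -209.7]
red top 104 [223.3 178.9] z90 0.0603 med 0.0570 75 [599.6  79.3] [23.9 36.7] -14.088577270507812 mean [599.4  79.1]
red side 82 [348.  23.] z90 0.1921 med 0.1886 53 [ 680.2 -617.7] [27.9 30.2] -22.70868682861328 mean [ 678.7 -617.5]
red side 4526 [147.7 151.9] z90 0.0452 med 0.0296 1336 [824.8 -85. ] [  18.3 1211. ] -89.89980061352253 mean [822.   34.7]
red side 271 [268.9 139.3] z90 0.0088 med 0.0064 260 [ 624.8 -209. ] [58.3 60.7] -75.08030319213867 mean [ 624.3 -208.5]
red side 209 [199.3 190.7] z90 0.0589 med 0.0540 109 [600.8  80.3] [24.8 36.9] -13.641891479492188 mean [599.9  81.1]
yellow top 289 [361. 226.]
[... 943 characters left out ...]
 [306. 125.] z90 0.0088 med 0.0065 231 [ 585.3 -332.7] [56. 58.] -81.86139488220215 mean [ 585.9 -332.9]
blue side 214 [225.8 160.4] z90 0.0594 med 0.0505 99 [628.5 -39.6] [26.8 36.1] 5.230218887329102 mean [627.5 -38.9]
green top 49 [149.7 182.9] z90 0.0688 med 0.0651 36 [582.  313.8] [15.4 32.9] 46.788246154785156 mean [579.4 310.6]
green top 251 [324.4 229.7] z90 0.0104 med 0.0066 190 [ 450.6 -246.9] [48.8 52.2] -87.36388397216797 mean [ 449.7 -247.6]
green side 294 [322.7 162.9] z90 0.0086 med 0.0063 285 [ 451.9 -247.2] [56.8 57.3] 3.1074752807617188 mean [ 451.6 -247.3]
green side 223 [127.7 249.6] z90 0.0666 med 0.0623 121 [583.6 315.9] [26.6 35.6] 52.088226318359375 mean [580.5 316.5]
```

Run:
```python
from h import *
D={n:np.load(f"pics/{n}0.npz") for n in("top","side")}
# two-view heights: centres of heads' top faces / pads, from mask pixel centres whose depth lies in the top face
def pc(n,col,xy,lo,hi):
    p,d=D[n]["p"],D[n]["d"];K,R,t=cam(n);best=None
    for m,a,c in blobs(p,col):
        v,u=np.nonzero(m&(d>0));X=cloud(n,m,d);k=(X[:,2]>lo)&(X[:,2]<hi)&(np.hypot(*(X[:,:2]-xy).T)<.045)
        if k.sum()>15: return np.array(cv2.minAreaRect(np.float32(np.c_[u,v][k]))[0])
for nm,col,xy,lo,hi in [("mr","red",(.6,.08),.05,.075),("my","yellow",(.4455,-.093),.05,.075),("mb","blue",(.6285,-.04),.05,.075),("mg","green",(.582,.315),.058,.08),
  ("pr","red",(.624,-.209),-.01,.02),("py","yellow",(.466,-.366),-.01,.02),("pb","blue",(.585,-.333),-.01,.02),("pg","green",(.451,-.247),-.01,.02)]:
    print(nm,tri(pc("top",col,xy,lo,hi),pc("side",col,xy,lo,hi)).round(4))
for n in D:
    p,d=D[n]["p"],D[n]["d"];X=cloud(n,d>0,d);C=p[d>0];h=cv2.cvtColor(C[None],cv2.COLOR_RGB2HSV)[0]
    def box(nm,x,y,z,sel):
        k=(X[:,0]>x[0])&(X[:,0]<x[1])&(X[:,1]>y[0])&(X[:,1]<y[1])&(X[:,2]>z[0])&(X[:,2]<z[1])&sel
        T=X[k];print(n,nm,len(T),*rect(T[:,:2]),T[:,2].mean().round(4));return T
    gray=(h[:,1]<60)&(h[:,2]>110)
    T=box("rail",(.4,.7),(.18,.42),(.003,.03),gray)
    T=box("rail+stop",(.4,.7),(.18,.42),(.006,.04),h[:,2]>0)
    T=box("railhi",(.4,.7),(.18,.42),(.018,.026),gray)
    T=box("raillo",(.4,.7),(.18,.42),(.004,.012),gray)
    box("stop",(.56,.7),(.26,.42),(.01,.04),h[:,2]<70)
    box("white",(.4,.5),(-.03,.08),(.05,.066),h[:,2]>100)
    box("jarW",(.65,.8),(.02,.12),(.02,.12),h[:,2]>0);box("jarP",(.65,.8),(-.15,-.06),(.02,.12),h[:,2]>0)
    box("cork",(.5,.56),(-.2,-.14),(.004,.1),h[:,2]>0)
def crop(n,x,y,w):return cv2.resize(D[n]["p"][y:y+int(w*.75),x:x+w,::-1],(400,300),interpolation=cv2.INTER_CUBIC)
cv2.imwrite("pics/crop1.png",np.vstack([np.hstack([crop("top",115,150,80),crop("side",95,215,120)]),np.hstack([crop("top",210,155,100),crop("side",180,130,120)])]))
```

```text
mr [0.6002 0.08   0.0541]
my [ 0.4454 -0.0931  0.0536]
mb [ 0.6293 -0.0409  0.0539]
mg [0.5832 0.315  0.0598]
pr [ 0.624  -0.2094  0.0062]
py [ 0.4654 -0.3655  0.0076]
pb [ 0.5852 -0.3333  0.0064]
pg [ 0.4507 -0.2464  0.0077]
top rail 1010 [557.4 293.2] [ 63.9 210.8] 40.538185119628906 0.0152
top rail+stop 1133 [550.3 299.8] [231.7 298.1] 1.831145167350769 0.0163
top railhi 436 [580.3 313.5] [ 59.7 132.3] 40.66617965698242 0.0219
top raillo 417 [557.2 293. ] [ 63.9 210.1] 40.538185119628906 0.008
top stop 24 [625.8 352.8] [14.  23.3] -55.95746994018555 0.0204
top white 91 [449.4  15.2] [23.9 35.9] 28.48446273803711 0.0577
top jarW 291 [739.5  75.1] [53.3 56.2] -88.01307761669159 0.0521
top jarP 301 [ 747.6 -105.1] [55.2 59.9] -59.947200775146484 0.052
top cork 208 [ 531.2 -171.4] [54.7 58.5] -6.345512390136719 0.0108
side rail 1806 [561.6 290.7] [ 73.9 209.4] 40.385108947753906 0.0143
side rail+stop 2015 [523.3 296.8] [190.2 278.7] -9.450355529785156 0.0164
side railhi 778 [581.8 314.3] [ 63.1 131.8] 40.657352447509766 0.0216
side raillo 867 [562.  290.4] [ 73.  209.4] 40.65098190307617 0.0079
side stop 44 [628.4 350.1] [12.5 27.7] -44.22215270996094 0.021
side white 137 [450.2  17. ] [26.1 36.2] 30.51959800720215 0.0571
side jarW 440 [741.4  77.6] [57.6 58.8] 55.913150787353516 0.0484
side jarP 391 [ 749.  -101.6] [57.1 58.2] 73.5607681274414 0.0481
side cork 208 [ 533.7 -169.8] [54.9 56.3] -77.38274002075195 0.0106
```

View pics/crop1.png

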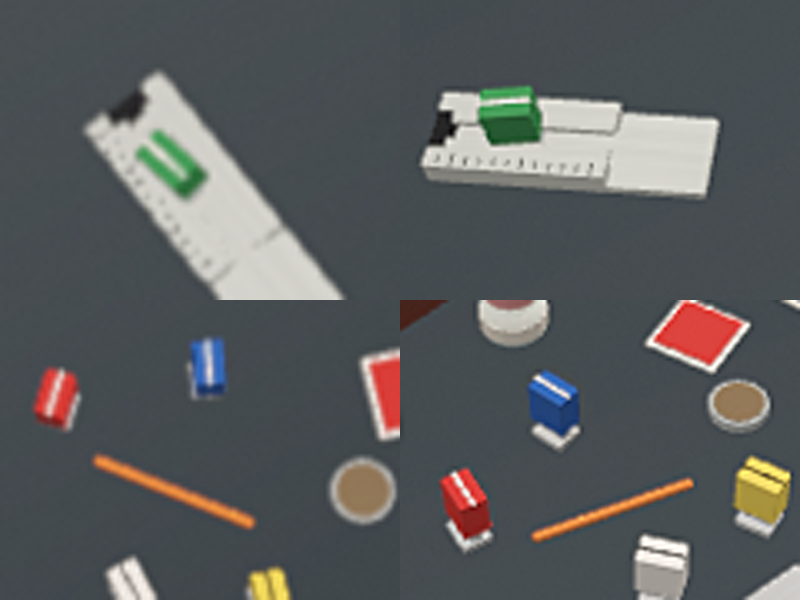

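The crops confirm the choices: the grey rail (crop 130,110 for its black stop) holds the green marker at (170,165), and red (55,395) and blue (207,368) stand loose. Heights check out: heads 57–58 mm by depth and 54 mm by triangulation, green about 65 mm, pads 6–8 mm, and sizes 24x36.

```bash
cat > plan.py <<'E'
from h import *
from scipy.spatial.transform import Rotation as Ro
def plan(calls,s=None):
    """calls: list of lists of targets (x,y,z mm, yaw deg or None); prints rows from the pose at each call's start"""
    s=get_state();p=np.array(s["tcp_pos"])*1000;R=Ro.from_quat(s["tcp_rot"]).as_matrix()
    yaw=np.degrees(np.arctan2(R[1,0],R[0,0]));print("t %.2f at"%s["t"],p.round(1),"yaw %.1f"%yaw,"tilt",R[:,2].round(4),"gap",round(s["finger_gap"],3),"q6",round(s["qpos"][5],2))
    for c in calls:
        a=np.radians(yaw);B=np.array([[np.cos(a),np.sin(a),0],[np.sin(a),-np.cos(a),0],[0,0,-1]])
        p0,y0=p,yaw
        for *x,y in c:
            y=y0 if y is None else y
            d=B.T@(np.array(x)-p0);print(d.round(1),"twist %.3f"%np.radians(y0-y),"dist %.0f"%np.linalg.norm(np.array(x)-p),"; ",end="")
            p,yaw=np.array(x,float),y
        print()
E
python3 - <<'E'
from plan import *
plan([[(445.5,-93,140,16.5)],[(445.5,-93,22,16.5)],[(445.5,-93,130,16.5),(465.5,-365.5,130,None)],[(465.5,-365.5,29,None)]])
E
```

```text
t 0.10 at [ 226.3 -582.   230.6] yaw 21.2 tilt [-5.0e-04  1.3e-03 -1.0e+00] gap 0.998 q6 -0.02
[ 381.5 -376.4   90.6] twist 0.083 dist 544 ; 
[  0.   0. 118.] twist 0.000 dist 118 ; 
[   0.    0. -108.] twist 0.000 dist 108 ; [ -58.2  267.  -108. ] twist 0.000 dist 273 ; 
[  0.   0. 101.] twist 0.000 dist 101 ;
```

Emit:
servo_tool(
  deltas=[
    [[55, -54, 13], 0.01],
    [[98, -97, 23], 0.02],
    [[141, -139, 34], 0.03],
    [[184, -181, 44], 0.04],
    [[226, -223, 54], 0.05],
    [[269, -265, 64], 0.06],
    [[312, -308, 74], 0.07],
    [[350, -345, 84], 0.08],
  ],
  fingers=0.3,
)

```text
t: 1.1
tcp_pos: [0.4282, -0.1323, 0.1471]
tcp_rot: [0.989, 0.145, 0.0, 0.0]
force: [1.5, 0.4, -0.5]
finger_gap: 0.701
finger_force: 0.0
```

Run:
```python
from plan import *
plan([[(445.5,-93,90,16.5)],[(445.5,-93,22,16.5)]])
```

```text
t 1.10 at [ 428.2 -132.3  147.1] yaw 16.6 tilt [ 4.e-04 -1.e-04 -1.e+00] gap 0.701 q6 0.95
[ 27.8 -32.7  57.1] twist 0.002 dist 71 ; 
[ 0.  0. 68.] twist 0.000 dist 68 ;
```

Emit:
servo_tool(
  deltas=[
    [[28, -33, 20], 0],
    [[28, -33, 55], 0],
    [[28, -33, 90], 0],
    [[28, -33, 115], 0],
    [[28, -33, 125], 0],
    [[28, -33, 125], 0],
  ],
)

```text
t: 1.85
tcp_pos: [0.4447, -0.0944, 0.022]
tcp_rot: [0.989, 0.145, -0.001, -0.0]
force: [0.2, 0.5, 0.2]
finger_gap: 0.698
finger_force: 0.0
```

Emit:
servo_tool(
  deltas=[
    [[0, 0, 0], 0],
    [[0, 0, 0], 0],
    [[0, 0, 0], 0],
    [[0, 0, 0], 0],
    [[0, 0, 0], 0],
  ],
  fingers=1.0,
)

```text
t: 2.48
tcp_pos: [0.4457, -0.0947, 0.0233]
tcp_rot: [0.989, 0.145, 0.001, 0.0]
force: [-0.6, -0.7, 5.7]
finger_gap: 0.277
finger_force: 59.0
```

Emit:
servo_tool(
  deltas=[
    [[0, 0, -35], 0],
    [[0, 0, -80], 0],
    [[-8, 36, -108], 0],
    [[-20, 90, -108], 0],
    [[-32, 145, -108], 0],
    [[-44, 200, -108], 0],
    [[-55, 250, -108], 0],
    [[-58, 265, -108], 0],
  ],
)

```text
t: 3.48
tcp_pos: [0.4656, -0.368, 0.1309]
tcp_rot: [0.99, 0.144, 0.001, 0.001]
force: [-0.4, -0.0, -1.5]
finger_gap: 0.277
finger_force: 59.1
```

Run:
```python
from plan import *
plan([[(465.5,-365.5,30,None)],[(465.5,-365.5,120,None),(628.5,-40,120,3.5)]])
p,d=camera("side");cv2.imwrite("pics/hold1.png",cv2.resize(p[60:270,220:500,::-1],(800,600)))
```

```text
t 3.48 at [ 465.6 -368.   130.9] yaw 16.5 tilt [ 0.0015 -0.0015 -1.    ] gap 0.277 q6 0.59
[  0.6  -2.4 100.9] twist 0.000 dist 101 ; 
[  0.   0. -90.] twist 0.000 dist 90 ; [ 248.8 -265.8  -90. ] twist 0.227 dist 364 ;
```

View pics/hold1.png

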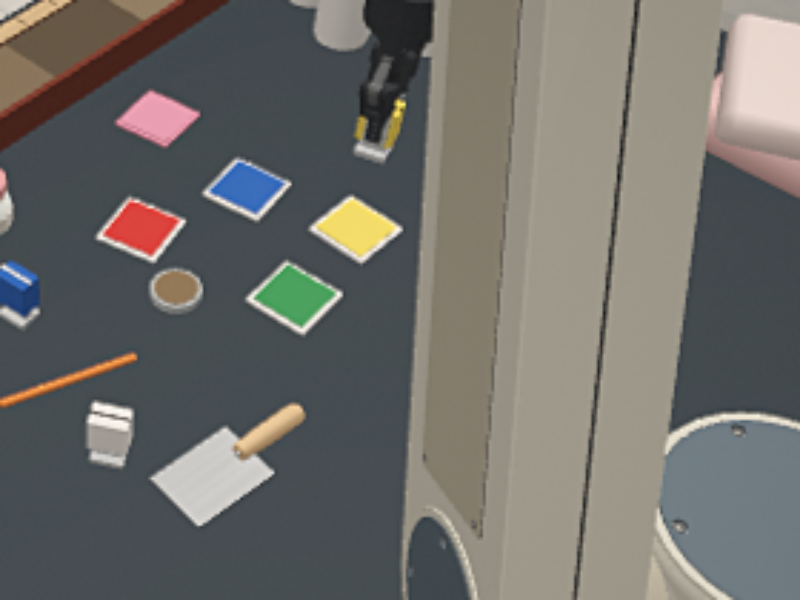

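The picture shows the yellow marker held upright, foot at (375,150), above its pad at (357,228). Next: set it down, and release.

Emit:
servo_tool(
  deltas=[
    [[0, -2, 30], 0],
    [[0, -2, 65], 0],
    [[0, -2, 90], 0],
    [[0, -2, 98], 0],
    [[0, -2, 101], 0],
    [[0, -2, 101], 0],
  ],
)

```text
t: 4.28
tcp_pos: [0.4654, -0.3631, 0.0302]
tcp_rot: [0.989, 0.145, 0.0, 0.0]
force: [0.5, -0.1, 0.0]
finger_gap: 0.267
finger_force: 59.1
```

Emit:
servo_tool(
  deltas=[
    [[0, 0, 0], 0],
    [[0, 0, 0], 0],
    [[0, 0, 0], 0],
    [[0, 0, 0], 0],
  ],
  fingers=0.4,
)

```text
t: 4.78
tcp_pos: [0.4649, -0.3631, 0.0295]
tcp_rot: [0.989, 0.145, 0.0, 0.0]
force: [-0.3, 0.3, 0.0]
finger_gap: 0.597
finger_force: 0.0
```

Emit:
servo_tool(
  deltas=[
    [[0, 0, -20], 0],
    [[0, 0, -65], 0],
    [[20, -20, -95], 0.02],
    [[60, -65, -100], 0.06],
    [[100, -107, -100], 0.1],
    [[141, -151, -100], 0.14],
    [[183, -195, -100], 0.18],
    [[222, -237, -100], 0.21],
  ],
)

```text
t: 5.78
tcp_pos: [0.6108, -0.0705, 0.131]
tcp_rot: [0.999, 0.04, 0.001, 0.0]
force: [0.5, 0.1, 0.3]
finger_gap: 0.602
finger_force: 0.0
```

Run:
```python
from plan import *
plan([[(628.5,-40,22,3.5)]])
```

```text
t 5.78 at [610.8 -70.5 131. ] yaw 4.6 tilt [ 1.7e-03 -3.0e-04 -1.0e+00] gap 0.602 q6 1.36
[ 20.1 -29.  109. ] twist 0.019 dist 115 ;
```

Emit:
servo_tool(
  deltas=[
    [[15, -22, 10], 0.02],
    [[20, -29, 40], 0.02],
    [[20, -29, 75], 0.02],
    [[20, -29, 100], 0.02],
    [[20, -29, 109], 0.02],
    [[20, -29, 109], 0.02],
  ],
)

```text
t: 6.52
tcp_pos: [0.6274, -0.0419, 0.0209]
tcp_rot: [1.0, 0.03, 0.0, 0.0]
force: [-0.4, -0.4, -0.3]
finger_gap: 0.6
finger_force: 0.0
```

Emit:
servo_tool(
  deltas=[
    [[0, 0, 0], 0],
    [[0, 0, 0], 0],
    [[0, 0, 0], 0],
    [[0, 0, 0], 0],
    [[0, 0, 0], 0],
  ],
  fingers=1.0,
)

```text
t: 7.15
tcp_pos: [0.6282, -0.042, 0.0218]
tcp_rot: [1.0, 0.03, 0.001, 0.0]
force: [-0.8, -0.8, 6.6]
finger_gap: 0.276
finger_force: 59.2
```

Run:
```python
from plan import *
plan([[(628.5,-40,130,None),(585,-333,130,None)],[(585,-333,30,None)],[(585,-333,130,None),(600,80,130,-14)]])
```

```text
t 7.15 at [628.2 -42.   21.8] yaw 3.5 tilt [ 2.3e-03 -2.0e-04 -1.0e+00] gap 0.276 q6 1.42
[   0.4   -2.  -108.2] twist 0.000 dist 108 ; [ -60.8  287.8 -108.2] twist 0.000 dist 296 ; 
[  0.   0. 100.] twist 0.000 dist 100 ; 
[   0.    0. -100.] twist 0.000 dist 100 ; [  40.  -411.3 -100. ] twist 0.305 dist 413 ;
```

Emit:
servo_tool(
  deltas=[
    [[0, 0, -35], 0],
    [[0, 0, -80], 0],
    [[-7, 34, -108], 0],
    [[-19, 90, -108], 0],
    [[-31, 148, -108], 0],
    [[-43, 206, -108], 0],
    [[-55, 262, -108], 0],
    [[-61, 289, -108], 0],
  ],
)

```text
t: 8.15
tcp_pos: [0.583, -0.3372, 0.1287]
tcp_rot: [1.0, 0.029, 0.0, 0.0]
force: [-0.2, 0.2, -1.2]
finger_gap: 0.271
finger_force: 59.1
```

Emit:
servo_tool(
  deltas=[
    [[0, 0, 30], 0],
    [[0, 0, 65], 0],
    [[0, 0, 90], 0],
    [[0, 0, 97], 0],
    [[0, 0, 100], 0],
    [[0, 0, 100], 0],
  ],
)

```text
t: 8.9
tcp_pos: [0.5845, -0.3343, 0.0293]
tcp_rot: [1.0, 0.03, 0.001, 0.0]
force: [1.0, -0.4, -0.5]
finger_gap: 0.275
finger_force: 59.1
```

Emit:
servo_tool(
  deltas=[
    [[0, 0, 0], 0],
    [[0, 0, 0], 0],
    [[0, 0, 0], 0],
    [[0, 0, 0], 0],
  ],
  fingers=0.4,
)

```text
t: 9.4
tcp_pos: [0.584, -0.3341, 0.0285]
tcp_rot: [1.0, 0.03, 0.0, 0.0]
force: [0.2, -0.3, 0.6]
finger_gap: 0.604
finger_force: 0.0
```

Emit:
servo_tool(
  deltas=[
    [[0, 0, -20], 0],
    [[0, 0, -65], 0],
    [[3, -30, -100], 0.02],
    [[9, -90, -100], 0.08],
    [[15, -150, -100], 0.13],
    [[21, -210, -100], 0.19],
    [[27, -270, -100], 0.25],
    [[33, -330, -100], 0.3],
  ],
)

```text
t: 10.4
tcp_pos: [0.5972, -0.0008, 0.13]
tcp_rot: [0.993, -0.12, 0.001, -0.0]
force: [0.4, 0.0, -0.0]
finger_gap: 0.599
finger_force: 0.0
```

Run:
```python
from plan import *
plan([[(600,80,22,-14)]])
```

```text
t 10.40 at [597.2  -0.8 130. ] yaw -13.8 tilt [ 2.e-03 -1.e-04 -1.e+00] gap 0.599 q6 1.79
[-16.6 -79.1 108. ] twist 0.003 dist 135 ;
```

Emit:
servo_tool(
  deltas=[
    [[-11, -55, 0], 0],
    [[-17, -79, 10], 0],
    [[-17, -79, 45], 0],
    [[-17, -79, 80], 0],
    [[-17, -79, 102], 0],
    [[-17, -79, 108], 0],
    [[-17, -79, 108], 0],
  ],
)

```text
t: 11.28
tcp_pos: [0.5995, 0.0782, 0.0211]
tcp_rot: [0.993, -0.119, 0.0, -0.0]
force: [-1.1, 0.7, -0.1]
finger_gap: 0.605
finger_force: 0.0
```

Emit:
servo_tool(
  deltas=[
    [[0, 0, 0], 0],
    [[0, 0, 0], 0],
    [[0, 0, 0], 0],
    [[0, 0, 0], 0],
    [[0, 0, 0], 0],
  ],
  fingers=1.0,
)

```text
t: 11.9
tcp_pos: [0.6, 0.0783, 0.0217]
tcp_rot: [0.993, -0.119, 0.001, -0.0]
force: [-0.7, -0.2, 6.3]
finger_gap: 0.273
finger_force: 59.5
```

Run:
```python
from plan import *
plan([[(600,80,130,None),(624,-209.3,130,None)],[(624,-209.3,29,None)],[(624,-209.3,130,None),(583,315.5,130,40.6)]])
```

```text
t 11.90 at [600.   78.3  21.7] yaw -13.7 tilt [ 2.2e-03  2.0e-04 -1.0e+00] gap 0.273 q6 1.92
[  -0.4   -1.7 -108.3] twist 0.000 dist 108 ; [  91.5  273.7 -108.3] twist 0.000 dist 290 ; 
[  0.   0. 101.] twist 0.000 dist 101 ; 
[   0.    0. -101.] twist 0.000 dist 101 ; [-164.2 -500.1 -101. ] twist -0.948 dist 526 ;
```

Emit:
servo_tool(
  deltas=[
    [[0, 0, -35], 0],
    [[0, 0, -80], 0],
    [[11, 32, -108], 0],
    [[29, 86, -108], 0],
    [[47, 141, -108], 0],
    [[65, 196, -108], 0],
    [[83, 249, -108], 0],
    [[92, 274, -108], 0],
  ],
)

```text
t: 12.9
tcp_pos: [0.6233, -0.2127, 0.1286]
tcp_rot: [0.993, -0.121, 0.0, 0.0]
force: [0.3, 0.4, -0.9]
finger_gap: 0.271
finger_force: 59.1
```

Emit:
servo_tool(
  deltas=[
    [[0, 0, 30], 0],
    [[0, 0, 65], 0],
    [[0, 0, 90], 0],
    [[0, 0, 98], 0],
    [[0, 0, 101], 0],
    [[0, 0, 101], 0],
  ],
)

```text
t: 13.65
tcp_pos: [0.6242, -0.2098, 0.0285]
tcp_rot: [0.993, -0.119, 0.001, 0.0]
force: [-0.1, 0.4, -0.7]
finger_gap: 0.275
finger_force: 59.3
```

Emit:
servo_tool(
  deltas=[
    [[0, 0, 0], 0],
    [[0, 0, 0], 0],
    [[0, 0, 0], 0],
    [[0, 0, 0], 0],
  ],
  fingers=0.4,
)

```text
t: 14.15
tcp_pos: [0.6235, -0.2099, 0.0274]
tcp_rot: [0.993, -0.119, 0.0, 0.0]
force: [-0.1, -0.6, -0.6]
finger_gap: 0.599
finger_force: 0.0
```

Emit:
servo_tool(
  deltas=[
    [[0, 0, -20], 0],
    [[0, 0, -65], 0],
    [[-9, -28, -101], -0.05],
    [[-27, -83, -101], -0.2],
    [[-45, -138, -101], -0.36],
    [[-63, -193, -101], -0.5],
    [[-81, -248, -101], -0.65],
    [[-99, -303, -101], -0.8],
  ],
)

```text
t: 15.15
tcp_pos: [0.5993, 0.1099, 0.13]
tcp_rot: [0.96, 0.279, 0.001, 0.0]
force: [1.4, -0.8, -0.1]
finger_gap: 0.596
finger_force: 0.0
```

Run:
```python
from plan import *
plan([[(583,315.5,100,40.6)],[(583,315.5,31,40.6)]])
```

```text
t 15.15 at [599.3 109.9 130. ] yaw 32.4 tilt [ 1.9e-03  3.0e-04 -1.0e+00] gap 0.596 q6 1.17
[  96.5 -182.3   30. ] twist -0.143 dist 208 ; 
[ 0.  0. 69.] twist 0.000 dist 69 ;
```

Emit:
servo_tool(
  deltas=[
    [[26, -49, 8], -0.04],
    [[52, -98, 16], -0.08],
    [[78, -147, 24], -0.12],
    [[96, -182, 30], -0.14],
    [[96, -182, 30], -0.14],
  ],
)

```text
t: 15.78
tcp_pos: [0.5832, 0.3162, 0.0992]
tcp_rot: [0.939, 0.345, 0.001, -0.0]
force: [-0.2, -0.7, 0.6]
finger_gap: 0.601
finger_force: 0.0
```

Run:
```python
from plan import *
plan([[(583,315.5,31,40.6)]])
out=[]
for n in("top","side"):
    p,d=camera(n);np.savez(f"pics/{n}1.npz",p=p,d=d)
    out.append(cv2.resize(p[60:300,100:420,::-1] if n=="top" else p[90:330,60:380,::-1],(400,300)))
cv2.imwrite("pics/mid.png",np.hstack(out))
for n in("top","side"):
  D=np.load(f"pics/{n}1.npz")
  for col in H:
    for m,a,c in blobs(D["p"],col):
        X=cloud(n,m,D["d"])
        if len(X)<15 or not(.2<X[:,0].mean()<.75 and -.45<X[:,1].mean()<.4): continue
        for z0 in (.0065,.0575,.064,.066):
            T=X[abs(X[:,2]-z0)<.005]
            if len(T)>20: print(n,col,z0,len(T),*rect(T[:,:2]))
```

```text
t 15.78 at [583.2 316.2  99.2] yaw 40.4 tilt [ 1.1e-03  9.0e-04 -1.0e+00] gap 0.601 q6 1.34
[-0.6  0.4 68.2] twist -0.004 dist 68 ; 
top red 0.0065 157 [ 623.8 -209.2] [54.9 56.2] -74.88772392272949
top red 0.0575 26 [ 624.  -210.9] [23. 35.] -13.908470153808594
top red 0.064 73 [ 624.  -210.9] [23.7 35.3] -13.037559509277344
top red 0.066 70 [ 624.  -210.8] [23.6 35.3] -12.774124145507812
top yellow 0.0065 128 [ 465.1 -366.1] [52.9 55.8] -88.89966809749603
top yellow 0.0575 37 [ 464.9 -362.6] [22.9 36.5] 9.723701477050781
top yellow 0.064 83 [ 465.4 -363.3] [23.2 36. ] 12.4979248046875
top yellow 0.066 72 [ 465.4 -362.5] [24.3 35.7] 10.133292198181152
top blue 0.0065 117 [ 584.5 -333.8] [54.  55.8] -82.90100574493408
top blue 0.0575 23 [ 583.9 -333.8] [22.6 33.7] 4.676405906677246
top blue 0.064 45 [ 583.6 -333.7] [21.7 34.1] 4.038937568664551
top blue 0.066 41 [ 583.4 -333.5] [20.8 35.5] 10.12438678741455
top green 0.0065 225 [ 451.2 -246.8] [49.2 51.5] -88.34453094005585
side green 0.0575 39 [574.2 320. ] [15.5 36.6] 71.98768615722656
side green 0.064 96 [582.3 315.7] [25.4 34.3] 51.78776550292969
side green 0.066 88 [582.3 315.9] [24.9 34.7] 54.6899299621582
```

View pics/mid.png

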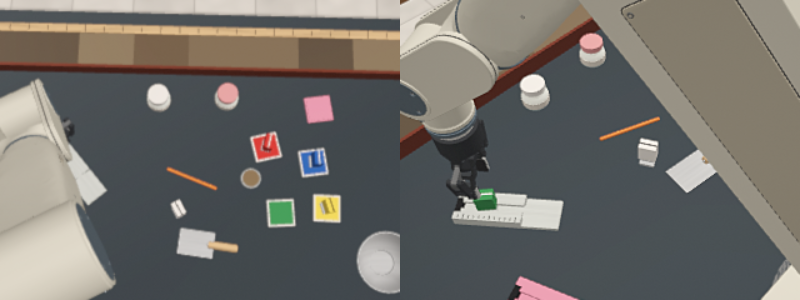

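The picture shows red (267,147), blue (314,160) and yellow (327,208) standing centred on their pads within 4 mm. White (178,208) is untouched, and the gripper is over green (side crop 485,200). Descending onto green.

Emit:
servo_tool(
  deltas=[
    [[0, 0, 30], 0],
    [[0, 0, 55], 0],
    [[0, 0, 67], 0],
    [[0, 0, 68], 0],
  ],
)

```text
t: 16.38
tcp_pos: [0.5836, 0.3122, 0.0302]
tcp_rot: [0.939, 0.343, -0.0, 0.0]
force: [-0.4, -0.1, 0.3]
finger_gap: 0.603
finger_force: 0.0
```

Emit:
servo_tool(
  deltas=[
    [[0, 0, 0], 0],
    [[0, 0, 0], 0],
    [[0, 0, 0], 0],
    [[0, 0, 0], 0],
    [[0, 0, 0], 0],
  ],
  fingers=1.0,
)

```text
t: 17.0
tcp_pos: [0.5843, 0.3136, 0.0316]
tcp_rot: [0.939, 0.343, 0.001, -0.0]
force: [-0.4, 0.1, 6.6]
finger_gap: 0.273
finger_force: 59.1
```

Run:
```python
from plan import *
plan([[(583.2-102*.759,315.5-102*.651,31,40.6)]])
```

```text
t 17.00 at [584.3 313.6  31.6] yaw 40.2 tilt [ 1.7e-03  7.0e-04 -1.0e+00] gap 0.273 q6 1.34
[-101.6   -1.4    0.6] twist -0.008 dist 102 ;
```

Emit:
servo_tool(
  deltas=[
    [[0, 0, -1], 0],
    [[-8, 0, -1], 0],
    [[-20, 0, -1], 0],
    [[-32, 0, -1], 0],
  ],
)

```text
t: 17.5
tcp_pos: [0.5587, 0.2921, 0.0316]
tcp_rot: [0.939, 0.343, 0.0, -0.0]
force: [0.8, 0.9, 1.8]
finger_gap: 0.274
finger_force: 58.9
```

Emit:
servo_tool(
  deltas=[
    [[-14, 0, 0], 0],
    [[-28, 0, 0], 0],
    [[-42, 0, 0], 0],
    [[-56, 0, 0], 0],
    [[-68, 0, 0], 0],
    [[-72, 0, 0], 0],
    [[-72, 0, 0], 0],
    [[-72, 0, 0], 0],
  ],
)

```text
t: 18.5
tcp_pos: [0.5035, 0.2455, 0.0315]
tcp_rot: [0.939, 0.343, -0.001, 0.0]
force: [-0.5, -1.0, 8.9]
finger_gap: 0.276
finger_force: 59.9
```

Run:
```python
from plan import *
s=get_state();print(s["force"],s["wrist_torque"])
x=np.array(s["tcp_pos"][:2])*1000-[554.9,291.3];c,q=np.cos(np.radians(40.6)),np.sin(np.radians(40.6));print("rail xy",x@[c,q],x@[-q,c])
p,d=camera("side");cv2.imwrite("pics/slid.png",cv2.resize(p[200:320,90:250,::-1],(640,480)))
plan([[(504.3,245,135,40.2),(451,-247,135,16)]])
```

```text
[-0.48709413 -0.96315612  8.89080152] [-0.24259301 -0.09813382 -0.05661428]
rail xy -68.85033941385731 -1.2724038502718495
t 18.55 at [503.5 245.5  31.5] yaw 40.2 tilt [-1.e-03 -8.e-04 -1.e+00] gap 0.271 q6 1.3
[   0.3    1.  -103.5] twist -0.001 dist 103 ; [-357.7  342.6 -103.5] twist 0.422 dist 495 ;
```

View pics/slid.png

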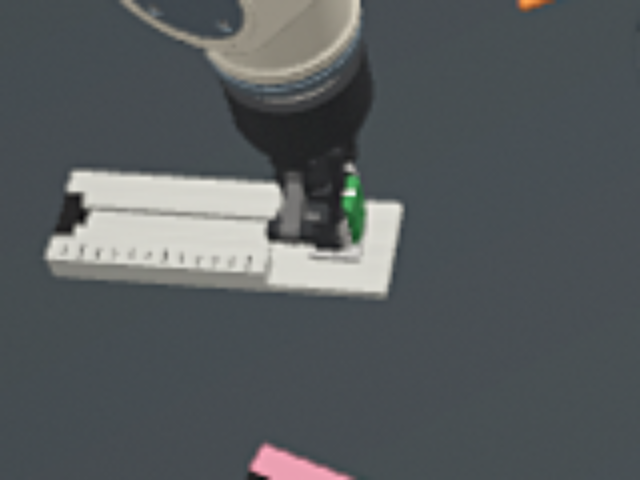

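Green stands at the open end, with its foot at (340,258) on the flat floor, rail x about -68 mm. Lift.

Emit:
servo_tool(
  deltas=[
    [[0, 0, -25], 0],
    [[0, 0, -60], 0],
    [[0, 0, -95], 0],
    [[0, 0, -104], 0],
    [[-36, 34, -104], 0.04],
    [[-73, 70, -104], 0.08],
    [[-110, 105, -104], 0.12],
    [[-147, 141, -104], 0.17],
  ],
)

```text
t: 19.55
tcp_pos: [0.4805, 0.0419, 0.1338]
tcp_rot: [0.965, 0.262, -0.002, -0.0]
force: [0.7, -0.5, -0.3]
finger_gap: 0.272
finger_force: 59.1
```

Run:
```python
from plan import *
plan([[(451.2,-247,135,16)],[(451.2,-247,30,16)]])
```

```text
t 19.55 at [480.5  41.9 133.8] yaw 30.4 tilt [-3.6e-03 -3.0e-04 -1.0e+00] gap 0.272 q6 1.1
[-171.3  234.5   -1.2] twist 0.250 dist 290 ; 
[  0.   0. 105.] twist 0.000 dist 105 ;
```

Emit:
servo_tool(
  deltas=[
    [[-33, 45, 0], 0.05],
    [[-66, 90, 0], 0.1],
    [[-99, 136, 0], 0.15],
    [[-132, 181, 0], 0.2],
    [[-158, 216, 0], 0.24],
    [[-171, 234, 0], 0.25],
    [[-171, 234, 0], 0.25],
    [[-171, 234, 0], 0.25],
  ],
)

```text
t: 20.55
tcp_pos: [0.4525, -0.2438, 0.1342]
tcp_rot: [0.99, 0.14, -0.001, -0.001]
force: [0.4, -0.2, -0.6]
finger_gap: 0.273
finger_force: 59.2
```

Run:
```python
from plan import *
plan([[(451.2,-247,30,16)]])
```

```text
t 20.55 at [ 452.5 -243.8  134.2] yaw 16.1 tilt [-0.0024  0.0016 -1.    ] gap 0.273 q6 0.77
[ -2.2   2.8 104.2] twist 0.002 dist 104 ;
```

Emit:
servo_tool(
  deltas=[
    [[-2, 3, 30], 0],
    [[-2, 3, 65], 0],
    [[-2, 3, 92], 0],
    [[-2, 3, 101], 0],
    [[-2, 3, 104], 0],
    [[-2, 3, 104], 0],
  ],
)

```text
t: 21.3
tcp_pos: [0.453, -0.2482, 0.032]
tcp_rot: [0.99, 0.14, 0.0, 0.0]
force: [-0.5, -0.1, -0.7]
finger_gap: 0.276
finger_force: 59.2
```

Emit:
servo_tool(
  deltas=[
    [[0, 0, 0], 0],
    [[0, 0, 0], 0],
    [[0, 0, 0], 0],
    [[0, 0, 0], 0],
  ],
  fingers=0.4,
)

```text
t: 21.8
tcp_pos: [0.4526, -0.2484, 0.0315]
tcp_rot: [0.99, 0.14, 0.0, 0.0]
force: [-0.1, 0.0, 0.3]
finger_gap: 0.6
finger_force: 0.0
```

Emit:
servo_tool(
  deltas=[
    [[0, 0, -20], 0],
    [[0, 0, -60], 0],
    [[0, 0, -100], 0],
    [[0, 0, -150], 0],
    [[-40, 0, -170], 0],
    [[-80, 30, -180], 0],
    [[-110, 80, -180], 0],
    [[-120, 130, -180], 0],
  ],
)

```text
t: 22.8
tcp_pos: [0.3719, -0.408, 0.2119]
tcp_rot: [0.99, 0.139, 0.0, 0.0]
force: [0.6, -0.2, 1.0]
finger_gap: 0.602
finger_force: 0.0
```

Emit:
servo_tool(
  deltas=[
    [[0, 45, 0], 0],
    [[0, 90, 0], 0],
    [[0, 130, 0], 0],
    [[0, 130, 0], 0],
  ],
)

```text
t: 23.3
tcp_pos: [0.4094, -0.5335, 0.2108]
tcp_rot: [0.99, 0.139, 0.0, 0.0]
force: [-0.4, 0.7, 0.1]
finger_gap: 0.603
finger_force: 0.0
```

Run:
```python
from plan import *
plan([])
for n in("top","side"):
  p,d=camera(n);cv2.imwrite(f"pics/end_{n}.png",cv2.resize(p[90:300,200:480,::-1],(640,480)))
  for col in H:
    for m,a,c in blobs(p,col):
        X=cloud(n,m,d)
        if len(X)<15 or not(.2<X[:,0].mean()<.75 and -.45<X[:,1].mean()<.4): continue
        for z0 in (.0065,.064):
            T=X[abs(X[:,2]-z0)<.006]
            if len(T)>20: print(n,col,z0,len(T),*rect(T[:,:2]),np.median(T[:,2]).round(4))
  X=cloud(n,d>0,d);k=(abs(X[:,0]-.45)<.05)&(abs(X[:,1]-.016)<.045)&(X[:,2]>.05)&(X[:,2]<.066);print(n,"white",*rect(X[k][:,:2]))
```

```text
t 23.30 at [ 409.4 -533.5  210.8] yaw 16.0 tilt [ 4.e-04 -7.e-04 -1.e+00] gap 0.603 q6 0.36
top red 0.0065 162 [ 623.9 -209.3] [55.  55.8] -77.45117855072021 0.0064
top red 0.064 82 [ 623.9 -211. ] [23.9 35.5] -10.645782470703125 0.0638
top yellow 0.0065 136 [ 464.8 -366.3] [53.4 54.9] 89.84039306640625 0.0068
top yellow 0.064 92 [ 465.5 -363.1] [24.1 36.5] 16.07445526123047 0.0647
top blue 0.0065 128 [ 584.6 -333.4] [53.6 54.3] -82.52299976348877 0.0068
top blue 0.064 47 [ 583.8 -334. ] [23.4 33.7] 2.3210999965667725 0.0643
top green 0.0065 111 [ 449.3 -247.4] [49.1 52.4] -84.64986991882324 0.0068
top green 0.064 47 [ 452.7 -249.3] [23.  32.3] 9.16153335571289 0.0638
top white [449.6  15.5] [23.7 36.5] 29.401857376098633
side red 0.0065 162 [ 630.5 -228. ] [ 61.3 100.1] -74.61875915527344 0.0062
side red 0.064 87 [ 625.4 -209.6] [25.4 37.2] -16.023361206054688 0.0636
side yellow 0.0065 141 [ 483.7 -373.3] [ 67.6 103.6] -20.39507293701172 0.0066
side yellow 0.064 90 [ 466.5 -361.7] [28.7 36. ] 14.521451950073242 0.0643
side blue 0.0065 133 [ 585.4 -331.7] [57.1 61. ] -81.53176784515381 0.0069
side blue 0.064 82 [ 585.7 -332.5] [24.2 35.5] 0.10883086919784546 0.0637
side green 0.0065 165 [ 451.6 -246.9] [56.6 56.7] 5.206719875335693 0.0063
side green 0.064 100 [ 456.  -248.2] [28.7 35.3] 12.784637451171875 0.0637
side white [450.4  16.7] [25.5 35.9] 29.029865264892578
```

View pics/end_top.png

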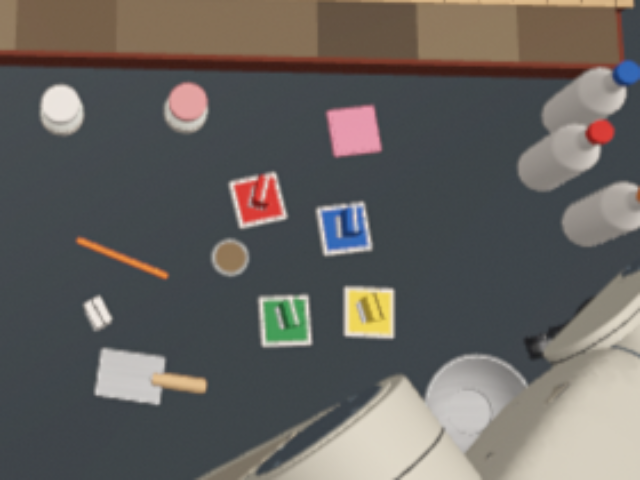

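The picture shows all four markers upright on their own pads: red (260,190), blue (348,222), green (288,313), yellow (370,308). Every offset is under 5 mm, with head tops at 64 mm. White (97,312) is unmoved and the arm is clear.

```bash
python3 -c "
from rig import *
print(close_job())"
```

```text
the job is handed in; nothing more can be done
None
```

The job is handed in: the red, yellow, blue and green markers stand upright on their own squares, each within about 5 mm of centre in the last images. Green was slid to the rail's open end and lifted out there, and the white marker was not moved; the judge's verdict was not returned.

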